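# Count along the spice rack and slot the tin into the third gap

## Task

Starting at the end of the spice rack where the ball-topped post stands, run a closed fingertip along the row and lightly press the rubber caps of the first four dividers one after the other, so counting three gaps. Then, without picking it up, push the loose spice tin standing in front of the rack along the worktop into that third gap, until it stands upright and fully home against the back board. Leave everything else where it stands.

Things in the scene. Friction and masses are not known exactly. Their poses are not given: they have to be found in the camera images.
- rack: Fixed wooden rack, 294 mm long. Origin: middle of its length, on the worktop; +x from its open front to the back, +y along the row (robot's left). Five dividers, 14 mm thick, 46 mm high, at y = +140, +70, 0, -70, -140 mm, from rounded noses at x = -35 mm to a back board 48 mm high (front face x = +25 mm). Four gaps 56 mm wide between them, open in front and above
- gap_left (a point): Inner gap at rack y = +35 mm, empty: where the underside's centre of a tin fully home against the back board is (rack x = +1 mm, worktop level). It is the third gap when the ball post is at the rack's -y end. The gaps' floor is the worktop; both outer gaps (y = +105 and -105 mm) are already filled
- gap_right (a point): The same point of the inner gap at rack y = -35 mm, also empty. It is the third gap when the ball post is at the rack's +y end
- cap1: Grey rubber cap on the divider at rack y = +140 mm: 50 mm long across the row (rack x = -33 to +17 mm), 20 mm wide along it, sides sloping about 24 degrees up to a ridge 59 mm above the worktop, 13 mm above its origin. Sprung: gives straight down up to 8 mm, 0.6 N per mm, and comes back; a press of 0.5 N counts. Touch only one cap at a time
- cap2: Grey rubber cap on the divider at rack y = +70 mm: 50 mm long across the row (rack x = -33 to +17 mm), 20 mm wide along it, sides sloping about 24 degrees up to a ridge 59 mm above the worktop, 13 mm above its origin. Sprung: gives straight down up to 8 mm, 0.6 N per mm, and comes back; a press of 0.5 N counts. Touch only one cap at a time
- cap3: Grey rubber cap on the divider at rack y = +0 mm: 50 mm long across the row (rack x = -33 to +17 mm), 20 mm wide along it, sides sloping about 24 degrees up to a ridge 59 mm above the worktop, 13 mm above its origin. Sprung: gives straight down up to 8 mm, 0.6 N per mm, and comes back; a press of 0.5 N counts. Touch only one cap at a time
- cap4: Grey rubber cap on the divider at rack y = -70 mm: 50 mm long across the row (rack x = -33 to +17 mm), 20 mm wide along it, sides sloping about 24 degrees up to a ridge 59 mm above the worktop, 13 mm above its origin. Sprung: gives straight down up to 8 mm, 0.6 N per mm, and comes back; a press of 0.5 N counts. Touch only one cap at a time
- cap5: Grey rubber cap on the divider at rack y = -140 mm: 50 mm long across the row (rack x = -33 to +17 mm), 20 mm wide along it, sides sloping about 24 degrees up to a ridge 59 mm above the worktop, 13 mm above its origin. Sprung: gives straight down up to 8 mm, 0.6 N per mm, and comes back; a press of 0.5 N counts. Touch only one cap at a time
- ball_post: Small fixed wooden post, 22 mm thick, with a 32 mm ball on top, 70 mm high in all, standing just beyond one end of the rack and slightly behind it (rack x = +30, y = +175 or -175 mm). Origin under its centre. Counting starts at this end
- square_post: Fixed square wooden post, 24 x 24 x 50 mm, flat-topped, at the other end of the rack. Origin under its centre
- tin: The loose spice tin: round, plain metal, diameter 48 mm, 38 mm high, about 120 g, flat lid, standing on the worktop in the open in front of the rack. Origin at the centre of its underside, z up. Slides when pushed low down
- spare_tin: An identical tin already standing home in one of the outer gaps. Not to be moved. Origin at the centre of its underside
- jar: Squat amber glass jar with wooden lid, diameter 46 mm, 44 mm high, standing in the other outer gap. Not to be moved. Origin at the centre of its underside
- mill: Loose dark wooden pepper mill, diameter 50 mm, 77 mm high, beside the working area in front of the rack's +y end. Not to be moved. Origin at the centre of its underside
- garlic: Loose garlic bulb, diameter 52 mm, 51 mm high, in front of the rack's -y end. Not to be moved. Origin at the centre of its underside
- jug: Loose white mug, diameter 90 mm, 75 mm high, on the worktop to the robot's right. Not to be moved. Origin at the centre of its underside
- white_bowl: Loose white bowl, diameter 100 mm, 45 mm high, on the round 18 mm thick chopping board at the left. Not to be moved. Origin at the centre of its underside
- blue_bowl: Loose blue bowl, diameter 84 mm, 38 mm high, on the same board. Not to be moved. Origin at the centre of its underside

How it is judged:
By the outcome, as a careful person would: the job done as asked, in the order asked, and still so for the second after the job is handed in, with the robot touching nothing.
It also fails if it takes over 67 s, if anything falls off the work surface, if the arm or the gripper's body presses on something with over 40 N, if the wrist force passes 120 N, or if a joint passes its speed limit or range.

## Robot

A 7-joint arm with a two-finger parallel gripper is mounted at the origin on the work surface. World frame = base frame: x ahead of the robot, y to its left, z up, the work surface at z = 0. Lengths are in m, angles in rad, forces in N, time in s.
With the tool pointing down it reaches from about 0.425 to 0.95 m from the base axis. Payload 4.7 kg.
Tool frame: the origin (TCP) lies where the fingers leave the gripper's body, on its centre line; the fingertips stand 73 mm ahead of it and the grasp point (between the pads) lies 54 mm ahead of it (arm.tip_reach is the distance from the TCP to the fingertips, in m); z points along the fingers, y is the line along which they close (so a half turn about z gives the same grasp; the last joint's range is limited). The gripper opens to 85 mm and grips with 20 to 120 N. Pads are 22 mm wide; open, the fingers measure 114 mm over their backs; the gripper's body (76 mm by 85 mm) begins 54 mm behind the grasp point. The pads swing forward as they close: fully open they stand 13 mm farther back than shut.
Start: joints at [-1.327, 0.469, -0.049, 1.532, 0.024, 1.141, -0.082], TCP at [0.182, 0.65, 0.304] pointing down, gripper open.
Joint ranges: [-2.59, 2.59], [-0.33, 1.99], [-1.39, 1.29], [0.1, 2.45], [-1.04, 4.18], [0.21, 1.99], [-2.66, 2.66]. Speed limits (rad/s): [2.57, 2.57, 3.14, 3.14, 3.14, 3.14, 3.14].

## Interface

Orientations are given as a rotation vector (axis times angle).
In Python, from workcell import arm, effector, sensors, snapshot, calibration, order gives the robot as it stands. Calls block until the motion is done:
- arm.movep(position, orientation): joint-space move of the TCP to a pose.
- arm.movel(position, rot=None, v=0.15, until_force=None): straight line of the TCP; rot=None keeps the orientation; v is the mean speed in m/s. With until_force (N) it stops when the force on the tool has changed by that much, and returns True; else False.
- arm.goto_joints(angles): joint-space move.
- effector.command_gripper(opening): finger opening in m; the grip force is fixed at half the most; returns when the fingers have stopped.
- arm.hold(seconds).
- arm.solve_ik(position, orientation): joint angles nearest the present ones, or None.
- sensors.read_state(): the state.
- snapshot(name): name is "side" or "top"; returns (picture, depth): 420x560x3 uint8, red, green, blue; 420x560 float32, m along the optical axis (not along the pixel's ray), 0 where there is no reading.
- calibration(name): a dict with "camera_matrix" (3x3 intrinsics, pixels), "k1" (the pictures are not rectified: a ray, as slopes to the right and down, at radius r is drawn at 1 + k1 r^2 times it, then the intrinsics apply), "position" and "attitude" of the camera in the world. Camera axes: x right, y up, looking along -z (the intrinsics and any distortion apply to the point x, -y, -z); pixel columns grow to the right and rows downward; lengths in m; the calibration is good to about 2 mm. A picture is of the moment at which its call begins. calibration takes no time and is no camera call.
A pose or a line that the arm cannot do raises arm.PlanningError and nothing moves.
- order.sign_off(): hands the job in; it is judged then, once.
The state is a dict: "time_s": time; "joint_positions": joint angles; "qvel": joint speeds; "effort": joint torques, N m; "tcp_pos": TCP position; "ee_rot": TCP orientation; "wrist_force": force on the tool from outside, world axes, zero at the start; "torque": the same for the moment, N m; "finger_gap": finger opening in m; "finger_force": force on a finger pad.
Only numpy, scipy, OpenCV 4.12 (cv2) and the standard library are available. Lean on these libraries where they do the work, as an engineer would, in place of code of your own. Each camera call takes 0.05 s, during which the arm holds its last target. There are 200 camera calls.

## Working session

There is one attempt and no reset: what is moved stays moved. The work goes in short steps, each a Python script; the robot and the scene stay as the last script left them, time stands still between calls to the robot, and variables do not carry over. Pictures are saved under pics/ and viewed, at most 10 in all, crops included, and the job is handed in when it is done.

```bash
ls; mkdir -p pics; python3 - <<'E'
from workcell import *
import cv2,numpy as np
for n in ("side","top"):
    p,d=snapshot(n); np.savez(f"pics/{n}0.npz",p=p,d=d); cv2.imwrite(f"pics/{n}0.png",p[:,:,::-1])
    print(n,calibration(n), (d>0).mean())
print(sensors.read_state()["ee_rot"],sensors.read_state()["time_s"],arm.tip_reach)
E
```

```text
pics
side {'camera_matrix': array([[465.68025477,   0.        , 283.01274918],
       [  0.        , 465.68025477, 209.10310553],
       [  0.        ,   0.        ,   1.        ]]), 'k1': -0.12188791459650894, 'position': array([0.2435273 , 0.98517225, 0.77730436]), 'attitude': array([ 0.27030117, -1.31525188, -2.49008775])} 0.9959311224489796
top {'camera_matrix': array([[454.62808539,   0.        , 269.91532191],
       [  0.        , 454.62808539, 213.55244642],
       [  0.        ,   0.        ,   1.        ]]), 'k1': 0.01634297129423794, 'position': array([0.43473814, 0.0111304 , 1.34572732]), 'attitude': array([ 0.12788215, -0.09783761, -1.5884454 ])} 0.9959311224489796
[-4.27174576e-01 -3.11222201e+00  2.75111139e-03] 0.1 0.0726
```

View pics/side0.png

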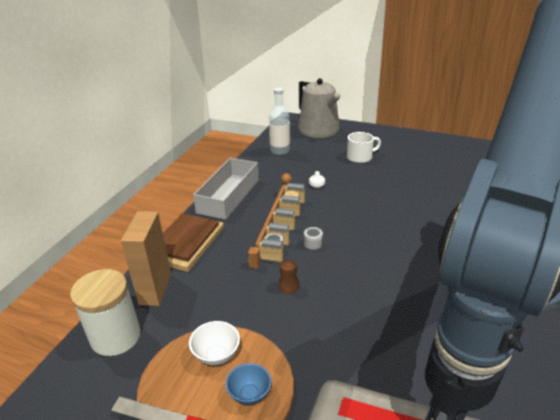

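View pics/top0.png

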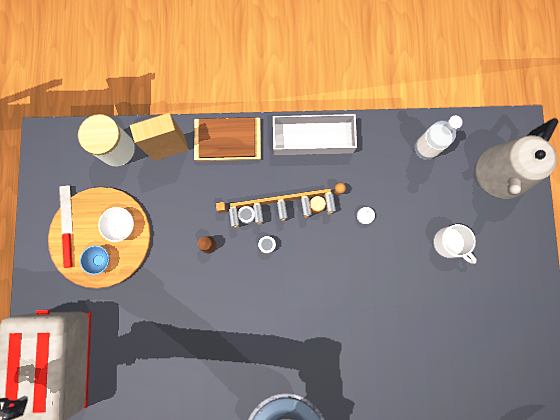

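The top view shows the ball post (341,188) at the rack's right end, which is -y, and the square post at (221,207). The loose tin is at (267,244), the mill at (206,243) and the garlic at (366,215). The third gap counted from the ball is therefore gap_left. The side view agrees: ball (287,178), tin (314,237), mill (288,275).

```bash
cat > h.py <<'E'
import numpy as np,cv2
from workcell import *
from scipy.spatial.transform import Rotation as R
def ray(n,uv):
    c=calibration(n);K=c["camera_matrix"]
    s=cv2.undistortPoints(np.array(uv,float).reshape(-1,1,2),K,np.array([c["k1"],0,0,0,0.]))[:,0] 
    d=np.c_[s[:,0],-s[:,1],-np.ones(len(s))]@R.from_rotvec(c["attitude"]).as_matrix().T
    return c["position"],d
def plane(n,uv,z):
    o,d=ray(n,uv); return o+d*((z-o[2])/d[:,2])[:,None]
def deproj(n,uv,dep):
    o,d=ray(n,uv); return o+d*np.array(dep)[:,None]
def tri(uvt,uvs):
    (o1,d1),(o2,d2)=ray("top",[uvt]),ray("side",[uvs]); a,b=d1[0],d2[0]
    t=np.linalg.lstsq(np.c_[a,-b],o2-o1,rcond=None)[0]
    p,q=o1+a*t[0],o2+b*t[1]; return (p+q)/2,np.linalg.norm(p-q)
E
python3 - <<'E'
from h import *
P={n:np.load(f"pics/{n}0.npz") for n in("top","side")}
def cloud(n):
    d=P[n]["d"];v,u=np.nonzero(d>0);return u,v,deproj(n,np.c_[u,v],d[v,u])
for n in P:
    u,v,X=cloud(n); hsv=cv2.cvtColor(P[n]["p"],cv2.COLOR_RGB2HSV)[v,u]
    reg=(X[:,0]>.4)&(X[:,0]<.8)&(abs(X[:,1])<.35)
    tab=reg&(abs(X[:,2])<.012); print(n,"table z",np.median(X[tab,2]),X[tab,2].std())
    im=np.zeros((420,560),np.uint8); m=reg&(X[:,2]>.015)&(X[:,2]<.1); im[v[m],u[m]]=255
    k,l,s,c=cv2.connectedComponentsWithStats(im)
    Z=np.zeros((420,560,3));Z[v,u]=X
    for i in range(1,k):
        if s[i,4]>15:
            q=Z[l==i];t=q[q[:,2]>np.percentile(q[:,2],95)-.004]
            print(n,s[i],c[i].round(1),"xyz min",q.min(0).round(3),"max",q.max(0).round(3),"top ctr",t.mean(0).round(4))
    
a=cv2.resize(P["top"]["p"][170:265,195:385],None,fx=4,fy=4,interpolation=cv2.INTER_CUBIC)
cv2.imwrite("pics/topc.png",a[:,:,::-1])
b=cv2.resize(P["side"]["p"][165:300,235:345],None,fx=4.4,fy=4.4,interpolation=cv2.INTER_CUBIC)
cv2.imwrite("pics/sidec.png",b[:,:,::-1])
E
```

```text
top table z 0.000749332052115137 0.0028387807236366007
top [194 155  66   6 195] [227.2 157.9] xyz min [0.793 0.064 0.015] max [0.8   0.26  0.041] top ctr [0.7992 0.1491 0.0349]
top [334 183  11  12 101] [339.1 188. ] xyz min [ 0.676 -0.18   0.015] max [ 0.705 -0.152  0.075] top ctr [ 0.6903 -0.1667  0.0707]
top [ 229  189  106   39 1644] [280.7 206. ] xyz min [ 0.588 -0.151  0.015] max [0.691 0.152 0.066] top ctr [6.323e-01 2.000e-04 5.980e-02]
top [216 202  10  11  91] [220.3 206.9] xyz min [0.634 0.166 0.019] max [0.66  0.19  0.058] top ctr [0.6468 0.1792 0.0537]
top [357 207  18  17 247] [365.4 214.9] xyz min [ 0.592 -0.27   0.015] max [ 0.64  -0.219  0.053] top ctr [ 0.6154 -0.2437  0.0483]
top [197 237  19  16 225] [206.  244.1] xyz min [0.517 0.197 0.015] max [0.561 0.24  0.083] top ctr [0.5402 0.2221 0.0772]
top [258 236  17  17 225] [266.2 244.1] xyz min [0.512 0.024 0.016] max [0.559 0.07  0.048] top ctr [0.5355 0.0468 0.0408]
side table z -0.0005285482159986254 0.002098193972120878
side [309 172  15  14 141] [316.  179.4] xyz min [ 0.595 -0.254  0.016] max [ 0.642 -0.217  0.051] top ctr [ 0.6178 -0.2416  0.0453]
side [ 248  174   57   91 2123] [278.5 221.2] xyz min [ 0.585 -0.174  0.015] max [0.704 0.195 0.072] top ctr [ 0.6369 -0.0056  0.0571]
side [185 222  39  46 241] [204.3 242.6] xyz min [0.791 0.062 0.015] max [0.8   0.263 0.039] top ctr [0.799  0.1543 0.0328]
side [304 228  18  17 260] [312.6 236. ] xyz min [0.512 0.024 0.015] max [0.558 0.073 0.041] top ctr [0.5346 0.0486 0.0373]
side [279 260  20  29 431] [288.1 274.1] xyz min [0.517 0.203 0.015] max [0.56  0.246 0.078] top ctr [0.5377 0.226  0.0735]
```

View pics/topc.png

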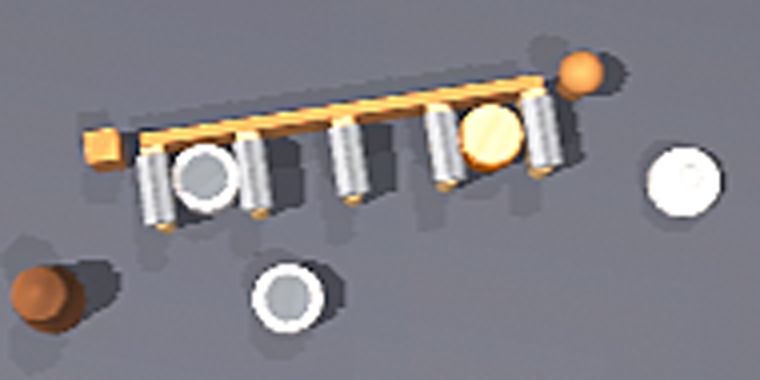

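View pics/sidec.png

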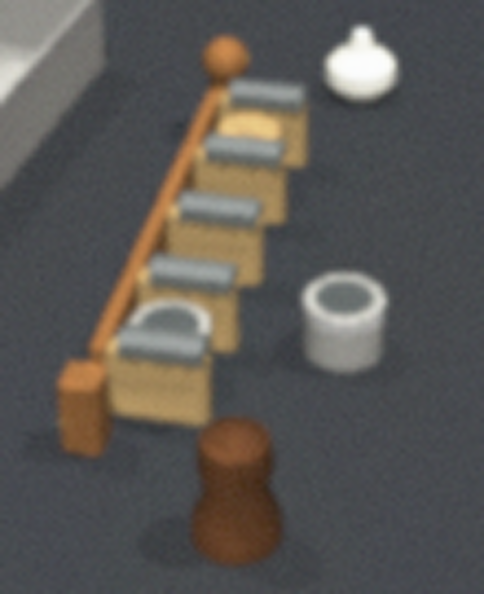

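The crops show caps 1 to 5 clearly separated, at crop (156,189), (253,173), (350,159), (445,146) and (541,132). Both inner gaps are empty and the tin is at crop (288,298), in front of and close to gap_left. Next I'll measure the caps, posts and tin in both views.

```bash
python3 - <<'E'
from h import *
P={n:np.load(f"pics/{n}0.npz") for n in("top","side")}
seeds={"top":[(195+a/4,170+b/4) for a,b in[(156,189),(253,173),(350,159),(445,146),(541,132)]],
"side":[(235+a/4.4,165+b/4.4) for a,b in[(163,345),(191,272),(219,209),(244,150),(268,93)]]}
C={}
for n in P:
    p=P[n]["p"];hsv=cv2.cvtColor(p,cv2.COLOR_RGB2HSV).astype(int);d=P[n]["d"]
    v,u=np.mgrid[:420,:560];Z=deproj(n,np.c_[u.ravel(),v.ravel()],d.ravel()).reshape(420,560,3)[...,2]
    m=((hsv[...,1]<70)&(hsv[...,2]>85)&(Z>.042)&(Z<.08))
    C[n]=[]
    for s in seeds[n]:
        k=m&(abs(u-s[0])<(6 if n=="top" else 12))&(abs(v-s[1])<(12 if n=="top" else 5))
        q=np.c_[u[k],v[k]].astype(np.float32);r=cv2.minAreaRect(q);C[n].append(q.mean(0)); print(n,s,len(q),q.mean(0).round(1),np.round(r[0],1),np.round(r[1],1))
def fit(X,z0):
    ys=np.array([.14,.07,0,-.07,-.14]);M=np.c_[-.008*np.ones(5),ys]
    A=X[:,:2];a0,m0=A.mean(0),M.mean(0);H=(A-a0).T@(M-m0);U,_,V=np.linalg.svd(H)
    Rm=U@np.diag([1,np.linalg.det(U@V)])@V;t=a0-Rm@m0;res=A-(M@Rm.T+t)
    print(z0,"origin",t.round(4),"yaw",np.arctan2(Rm[1,0],Rm[0,0]).round(4),"res mm",(res*1000).round(1).tolist());return Rm,t
for n in P: fit(plane(n,C[n],.056),n)
T=[tri(a,b) for a,b in zip(C["top"],C["side"])]
print([ (t[0].round(4).tolist(),round(t[1],4)) for t in T])
Rm,t=fit(np.array([x[0] for x in T]),"tri")
# ball
B={}
for n,c in(("top",(341,188)),("side",(287,178))):
    p=P[n]["p"];hsv=cv2.cvtColor(p,cv2.COLOR_RGB2HSV).astype(int)
    v,u=np.mgrid[:420,:560];k=(hsv[...,1]>110)&(np.hypot(u-c[0],v-c[1])<7);B[n]=(u[k].mean(),v[k].mean())
b=tri(B["top"],B["side"]);print("ball",B,b,"rack frame",Rm.T@(b[0][:2]-t))
# tin: lid outline (top) ; side lid ring seen
for n,c in(("top",(267,244.5)),("side",(313.2,232.5))):
    p=P[n]["p"];d=P[n]["d"];v,u=np.mgrid[:420,:560];X=deproj(n,np.c_[u.ravel(),v.ravel()],d.ravel()).reshape(420,560,3)
    k=(X[...,2]>.03)&(np.hypot(u-c[0],v-c[1])<11)
    V=p.max(2);k2=(V>150)&(np.hypot(u-c[0],v-c[1])<11)
    q=X[k];(ctr,r)=cv2.minEnclosingCircle(q[:,:2].astype(np.float32));print(n,"lid depth",ctr,r,q.mean(0),"z med",np.median(q[:,2]))
    pp=plane(n,np.c_[u[k],v[k]],.038);print("  ray ctr",pp.mean(0), (pp.max(0)-pp.min(0))[:2]); B[n]=(u[k].mean(),v[k].mean())
tt=tri(B["top"],B["side"]);print("tin tri",tt,"rack",Rm.T@(tt[0][:2]-t))
E
```

```text
top (234.0, 217.25) 134 [233.2 216.3] [233.7 216. ] [19.7  8.5]
top (258.25, 213.25) 134 [257.1 212.7] [256.7 212.4] [19.4  7.8]
top (282.5, 209.75) 130 [281.3 209.3] [281.2 208.8] [19.4  7. ]
top (306.25, 206.5) 145 [305.7 205.5] [306.5 205.5] [19. 11.]
top (330.25, 203.0) 135 [329.4 202.1] [329.3 201.6] [19.4  7.2]
side (272.04545454545456, 243.4090909090909) 152 [271.7 243.1] [272.  243.2] [20.3  7.6]
side (278.4090909090909, 226.8181818181818) 136 [278.4 227.1] [278.4 227.1] [19.7  7.1]
side (284.77272727272725, 212.5) 123 [284.6 212.4] [284.3 212.4] [19.1  6.7]
side (290.45454545454544, 199.0909090909091) 108 [290.3 198.9] [290.4 198.9] [17.1  6.2]
side (295.9090909090909, 186.13636363636363) 101 [295.6 186.4] [295.4 186.4] [17.9  6.4]
top origin [0.641 0.002] yaw 0.1262 res mm [[0.0, -0.3], [0.1, 0.3], [-0.4, 0.1], [0.4, -0.7], [-0.2, 0.6]]
side origin [0.6369 0.0093] yaw 0.1275 res mm [[0.1, -1.3], [0.1, -0.4], [-0.0, 0.2], [-0.1, 0.9], [-0.1, 0.7]]
[([0.6152, 0.1397, 0.0506], np.float64(0.0023)), ([0.6241, 0.0707, 0.0507], np.float64(0.0023)), ([0.6328, 0.0008, 0.0503], np.fl
[... 311 characters left out ...]
np.float64(285.6125), np.float64(178.2375))} (array([ 0.69203622, -0.16858692,  0.05390446]), np.float64(0.0016349402627534961)) rack frame [ 0.02907335 -0.17537216]
top lid depth (0.49658483266830444, 0.031847573816776276) 0.0653243362903595 [0.53384027 0.0463687  0.05648566] z med 0.03931248265110687
  ray ctr [0.53543272 0.04691666 0.038     ] [0.04632561 0.04634268]
side lid depth (0.5366541147232056, 0.04805002361536026) 0.025168390944600105 [0.53465972 0.05091197 0.036316  ] z med 0.03681957114640888
  ray ctr [0.53400219 0.05301659 0.038     ] [0.04632883 0.05473088]
tin tri (array([0.53582186, 0.04705515, 0.03317405]), np.float64(7.014739063306315e-05)) rack [-0.09850975  0.05835199]
```

The rack sits at about (0.641, 0.002) with yaw 0.127. The ball comes out at rack (29,-175) mm, against (30,-175) given. The cap and tin heights also fit. Now I'll press the caps from the ball end, in the order 5, 4, 3, 2.

```bash
cat >> h.py <<'E'
O=np.array([.6410,.0019]);YAW=.127
rx=np.array([np.cos(YAW),np.sin(YAW),0]);ry=np.array([-np.sin(YAW),np.cos(YAW),0])
def W(x,y,tipz): return np.r_[O,0]+rx*x+ry*y+np.array([0,0,tipz+arm.tip_reach])   # TCP for a tip position in the rack frame
def rot(closing): # tool down, closing axis along given vector
    z=np.array([0,0,-1.]);return R.from_matrix(np.c_[np.cross(closing,z),closing,z]).as_rotvec()
def inrack(p): d=np.r_[np.array(p)[:2]-O,0];return np.array([d@rx,d@ry])
E
python3 - <<'E'
from h import *
st=sensors.read_state
r=rot(ry);X=-.010
print(arm.solve_ik(W(X,-.14,.12),r))
effector.command_gripper(0.)
arm.movep(W(X,-.14,.12),r); print(st()["time_s"],st()["finger_gap"],st()["wrist_force"].round(2) if hasattr(st()["wrist_force"],'round') else st()["wrist_force"])
for i,y in enumerate([-.14,-.07,0,.07]):
    arm.movel(W(X,y,.075),v=.12); arm.hold(.2); f0=np.array(st()["wrist_force"])
    hit=arm.movel(W(X,y,.0535),v=.015,until_force=1.3); s=st()
    print("cap",5-i,hit,"tip z",round(s["tcp_pos"][2]-arm.tip_reach,4),"dF",(np.array(s["wrist_force"])-f0).round(2))
    if i==0:
        for n in("side","top"):
            p,d=snapshot(n);cv2.imwrite(f"pics/{n}1.png",p[:,:,::-1])
    arm.movel(W(X,y,.075),v=.05)
arm.movel(W(X,.07,.15),v=.15);print(st()["time_s"])
a=cv2.imread("pics/side1.png")[130:280,230:400];b=cv2.imread("pics/top1.png")[165:265,195:395]
cv2.imwrite("pics/press.png",np.vstack([cv2.resize(a,(400,353)),cv2.resize(b,(400,200))]))
E
```

```text
[-0.15960017  0.58489307  0.44376759  1.6900716  -0.29918837  0.93439759
  2.09686548]
4.0917 0.00018670481380656526 [-0.5   0.12  0.05]
cap 5 True tip z 0.056 dF [0.94 0.52 2.01]
cap 4 True tip z 0.056 dF [ 0.76 -0.09  1.94]
cap 3 True tip z 0.056 dF [ 0.69 -0.43  2.21]
cap 2 True tip z 0.056 dF [ 0.25 -0.38  2.02]
15.0083
```

View pics/press.png

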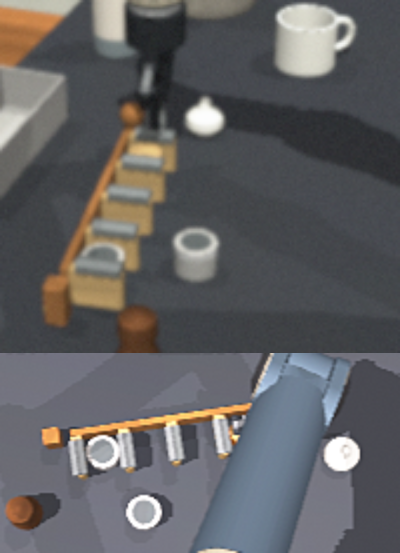

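All four caps responded at the expected 59 mm ridge height, each with about 2 N. The picture shows the fingertip on the cap next to the ball, and nothing else disturbed. Next I'll push the tin sideways into line with the third gap.

```bash
cat >> h.py <<'E'
def tinpos():
    p,d=snapshot("top");v,u=np.mgrid[:420,:560]
    X=deproj("top",np.c_[u.ravel(),v.ravel()],d.ravel()).reshape(420,560,3)
    m=((X[...,2]>.03)&(X[...,2]<.05)&(X[...,0]>.45)&(X[...,0]<.67)&(abs(X[...,1]-.04)<.1)&(p.max(2)>100)&(np.ptp(p.astype(int),axis=2)<40)).astype(np.uint8)
    k,l,s,c=cv2.connectedComponentsWithStats(m)
    return [(inrack(plane("top",[c[i]],.038)[0]).round(4).tolist(),int(s[i,4])) for i in range(1,k) if s[i,4]>60],p
E
python3 - <<'E'
from h import *
st=sensors.read_state
arm.movel(W(-.099,.112,.15),v=.2)
best=min((rot(s*rx) for s in(1,-1)),key=lambda r:(lambda q:9 if q is None else np.abs(q-np.array(st()["joint_positions"])).max())(arm.solve_ik(W(-.099,.112,.10),r)))
arm.movep(W(-.099,.112,.08),best); effector.command_gripper(.012)
arm.movel(W(-.099,.112,.010),v=.08); print(st()["finger_gap"],inrack(st()["tcp_pos"]))
print(arm.movel(W(-.099,.069,.010),v=.04,until_force=8),np.round(st()["wrist_force"],2))
arm.movel(W(-.099,.112,.010),v=.1);arm.movel(W(-.099,.112,.12),v=.2)
# move tool behind (in front of) the tin
r=rot(ry);arm.movep(W(-.165,.035,.12),r)
t,p=tinpos();print(t,st()["time_s"]);cv2.imwrite("pics/lat.png",cv2.resize(p[165:265,195:395],None,fx=3,fy=3)[:,:,::-1])
E
```

```text
0.012148920424385382 [-0.09864443  0.11213221]
False [-0.34 -0.55  1.06]
[([-0.0036, 0.1045], 215), ([-0.0851, 0.0389], 68)] 21.6417
```

View pics/lat.png

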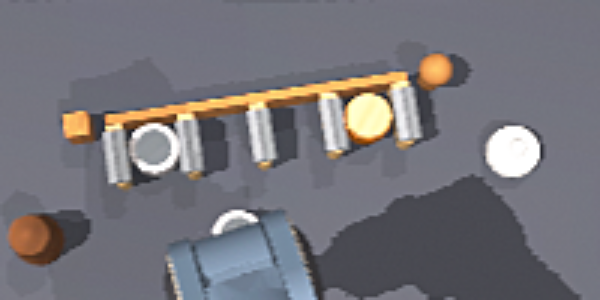

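The arm hides the tin at crop (236,218) and only its rim shows. I'll step aside to measure it.

```bash
python3 - <<'E'
from h import *
arm.movel(W(-.165,.19,.16),v=.2)
t,p=tinpos();print(t,sensors.read_state()["time_s"]);cv2.imwrite("pics/lat2.png",cv2.resize(p[165:265,195:395],None,fx=3,fy=3)[:,:,::-1])
E
```

```text
[([-0.0034, 0.1046], 214), ([-0.0995, 0.0367], 220)] 22.6417
```

View pics/lat2.png

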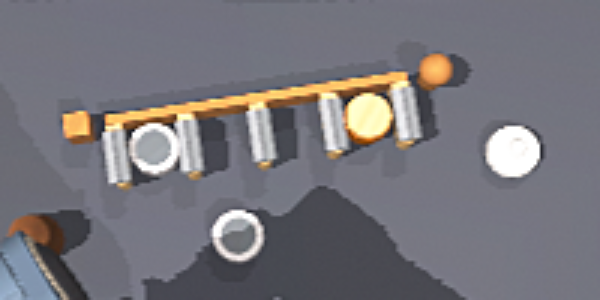

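The tin now stands at rack (-99.5, 36.7) mm, which is 1.7 mm off the gap's centre line. Next is a straight push home.

```bash
python3 - <<'E'
from h import *
st=sensors.read_state
arm.movel(W(-.165,.0367,.12),v=.2)
arm.movel(W(-.165,.0367,.010),v=.1)
arm.movel(W(-.140,.0367,.010),v=.06)
print(arm.movel(W(-.065,.035,.010),v=.04,until_force=6),inrack(st()["tcp_pos"]).round(4),np.round(st()["wrist_force"],2))
h=arm.movel(W(-.020,.035,.010),v=.02,until_force=4);print(h,inrack(st()["tcp_pos"]).round(4),np.round(st()["wrist_force"],2))
p,d=snapshot("side");cv2.imwrite("pics/home_s.png",cv2.resize(p[165:300,225:345],None,fx=4,fy=4)[:,:,::-1]);print(st()["time_s"])
E
```

```text
False [-0.0651  0.035 ] [-0.29 -0.28  0.01]
True [-0.047  0.035] [ 0.21 -0.71 -0.52]
28.6
```

View pics/home_s.png

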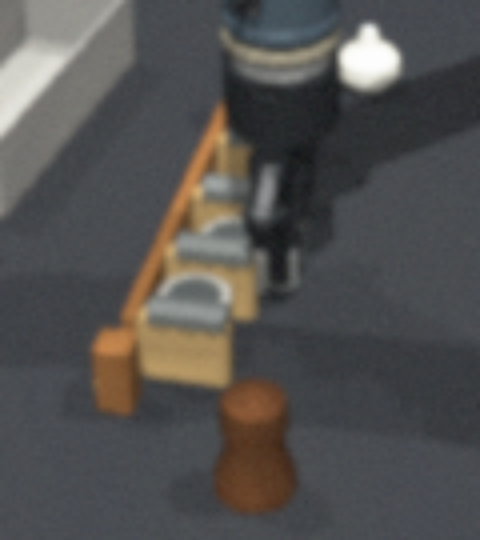

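The tin is inside the gap but stands about 10 mm short: its rim at crop (225,228) is farther forward behind its cap than the spare tin's. The residual force is tiny, so the stop was a brief bump, and I'll keep pushing.

```bash
python3 - <<'E'
from h import *
st=sensors.read_state
for k in range(3):
    h=arm.movel(W(-.020,.035,.010),v=.015,until_force=6);arm.hold(.2);print(h,inrack(st()["tcp_pos"]).round(4),np.round(st()["wrist_force"],2))
    if inrack(st()["tcp_pos"])[0]>-.038: break
arm.movel(W(-.14,.035,.010),v=.1);arm.movel(W(-.14,.035,.14),v=.2);arm.movel(W(-.165,.19,.16),v=.2)
t,p=tinpos();print(t,st()["time_s"])
s,d=snapshot("side")
cv2.imwrite("pics/fin.png",np.vstack([cv2.resize(p[170:260,205:375],(680,360)),np.pad(cv2.resize(s[190:250,240:345],(400,228)),((0,0),(0,280),(0,0)))])[:,:,::-1])
E
```

```text
True [-0.0476  0.0348] [-0.57  0.08 -0.17]
True [-0.0476  0.0347] [-0.24 -0.56 -0.23]
True [-0.0474  0.0347] [-0.85  0.03  0.27]
[([-0.0035, 0.1046], 216), ([-0.0135, 0.037], 218)] 33.825
```

View pics/fin.png

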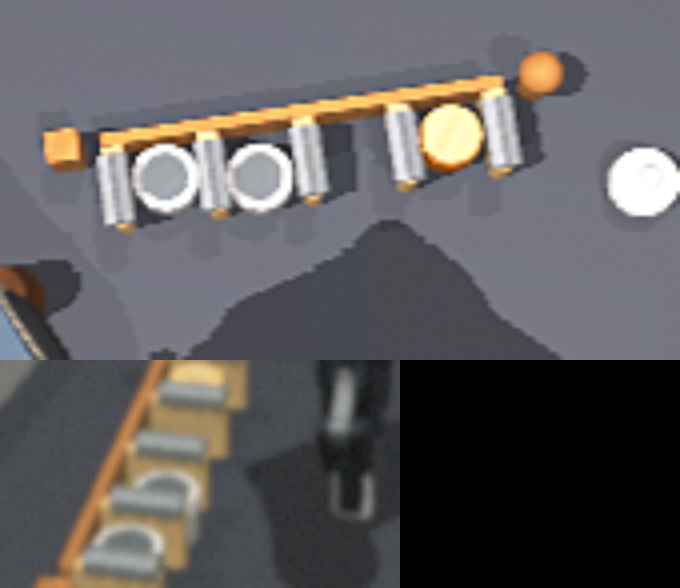

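The tin stands upright at rack x -13.5 mm in camera terms, and the spare tin at -3.5, so it is 10 mm short. The stop came with the finger faces at the divider noses, so the slightly open fingers were probably too wide higher up. I'll retry with the fingers closed and the tip a little higher.

```bash
python3 - <<'E'
from h import *
st=sensors.read_state
effector.command_gripper(0.)
arm.movel(W(-.12,.035,.14),v=.2);arm.movel(W(-.12,.035,.017),v=.12)
arm.movel(W(-.06,.035,.017),v=.08)
for k in range(2):
    h=arm.movel(W(-.028,.035,.017),v=.012,until_force=4);f=np.round(st()["wrist_force"],2);arm.hold(.2);print(h,inrack(st()["tcp_pos"]).round(4),f,np.round(st()["wrist_force"],2))
arm.movel(W(-.14,.035,.017),v=.1);arm.movel(W(-.14,.035,.14),v=.2);arm.movel(W(-.165,.19,.16),v=.2)
t,p=tinpos();print(t,st()["time_s"])
s,d=snapshot("side")
cv2.imwrite("pics/fin2.png",np.vstack([cv2.resize(p[170:260,205:375],(680,360)),np.pad(cv2.resize(s[190:250,240:345],(400,228)),((0,0),(0,280),(0,0)))])[:,:,::-1])
E
```

```text
True [-0.0337  0.0349] [-0.31  0.12 -1.06] [-0.73 -0.   -0.23]
True [-0.0332  0.0348] [ 0.5  -0.18  0.27] [-0.55 -0.39 -0.34]
[([-0.0005, 0.0369], 211), ([-0.0034, 0.1046], 215)] 42.9417
```

View pics/fin2.png

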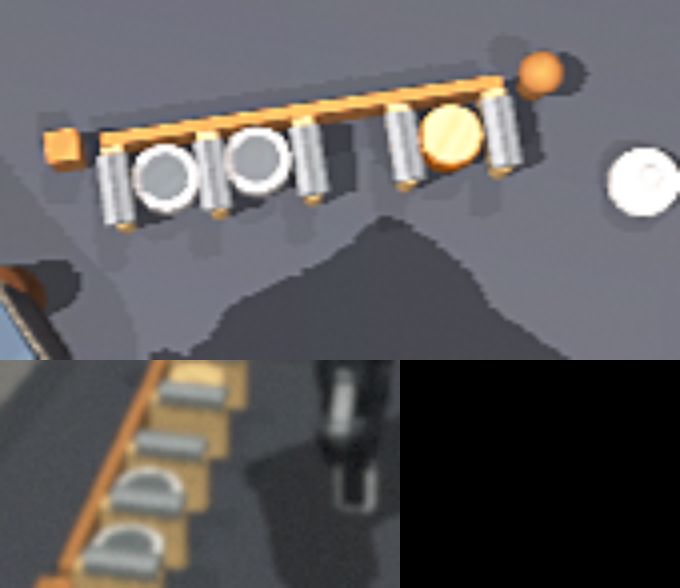

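The tin is upright and stopped firmly twice at the expected depth, against the back board. The spare tin, jar, garlic and mill have not moved, and the arm is clear.

```bash
python3 -c "
from workcell import order
print(order.sign_off())"
```

```text
the job is handed in; nothing more can be done
None
```

The job is handed in: I pressed caps 5, 4, 3 and 2 in order from the ball post, and the tin stands upright against the back board in the third gap (gap_left), though the slightly open fingers probably bumped the divider noses during the first push (stop threshold 6 N).

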